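# Turn over tube-rack mouldings and reject the one lacking a boss

### The arm

A 6-joint arm with a two-finger parallel gripper is mounted at the origin on the work surface. World frame = base frame: x ahead of the robot, y to its left, z up, the work surface at z = 0. Lengths are in mm, angles in rad, forces in N, time in s.
With the tool pointing down it reaches from about 275 to 750 mm from the base axis. Payload 10.2 kg.
Tool frame: the origin (TCP) lies midway between the tips of the shut fingers; the grasp point (between the pads) lies 19 mm behind it; z points along the fingers, x is the direction in which the jaws open and shut, and the axes are right-handed (so a half turn about z gives the same grasp; the last joint's range is limited). The gripper opens to 88 mm and grips with 3 to 60 N. Pads are 18 mm wide; open, the fingers measure 123 mm over their backs; the gripper's body (75 mm by 187 mm) begins 45 mm behind the grasp point.
Start: joints at [-1.367, 0.313, 1.498, -0, 1.331, -0.223], TCP at [217.317, -477.917, 238.72] pointing down, gripper open.
Joint ranges: [-2.94, 2.94], [-0.97, 2.17], [0.19, 2.56], [-1.23, 4.37], [0.02, 3.11], [-2.88, 2.88]. Speed limits (rad/s): [2.39, 2.39, 3.01, 3.14, 3.14, 3.14].

### API

Orientations are given as [roll, pitch, yaw] about the fixed x, y, z axes, in that order (R = Rz(yaw) Ry(pitch) Rx(roll)).
In Python, from station import bot, vision, job gives the robot as it stands.
- The arm moves only by the tool jog_arm, never from a script. Its argument "targets" is a list of rows, each an object with "slide": the shift along the tool's x, y, z in m, a list of three; "spin": the turn about the tool's z in degrees; "grip": the finger opening in m, from 0 to 0.0881. A call has 1 to 12 rows; each row is the pose to reach, as a shift and turn from the pose measured when the call began, along the tool's axes at that moment; what a row does not reach only later rows make up. A row lasts 1/12 s, in which the tool goes at most 41.7 mm and 7.16 degrees, less where a joint would pass 70% of its speed; a pose out of reach is approached as far as the arm can. A call with a gripper value outside its range is refused whole. The fingers move at their own pace and stop on an object; "force" is the grip in N (left out, the last holds). Time passes only in rows, so rows that repeat a pose let the fingers close. It gives the time, the measured TCP pose, the force and the opening at its end, in the units of the state.
- bot.get_obs(): the state, without advancing time (a new reading comes with each control period).
- vision.snapshot(name): name is "side" or "top" or "wrist"; returns a dict with "color" (420x560x3 uint8, red, green, blue), "camera_matrix" (3x3 intrinsics, pixels), "origin" and "rotation" of the camera in the world; the wrist camera has in their place "mount" (4x4, takes a point from camera to tool coordinates, whose origin is the TCP and whose axes are the tool frame's). Camera axes: x right, y up, looking along -z (the intrinsics and any distortion apply to the point x, -y, -z); pixel columns grow to the right and rows downward; lengths in mm; the calibration is good to about 2 mm. The wrist camera is an equidistant fisheye: a pixel r from the principal point sees the ray r / f radians off the axis. A picture is of the moment at which its call begins: read the wrist's pose just before it. There is no depth.
- job.sign_off(): hands the job in, once; it reports no verdict.
The state is a dict: "t": time; "qpos": joint angles; "joint_velocities": joint speeds; "tau": joint torques, N m; "tool_pos": TCP position; "ee_rot": TCP orientation; "force": force on the tool from outside, world axes, zero at the start; "moment": the same for the moment, N m; "grip_width": finger opening in mm.
Only numpy, scipy, OpenCV 4.12 (cv2) and the standard library are available. Lean on these libraries where they do the work, as an engineer would, in place of code of your own. Each camera call takes 0.05 s, during which the arm holds its last target.

### The job

Lay both blue rack mouldings, top side up as they are, side by side on the aluminium leaf of the turnover stand, swing its black handle over to the stop so that they tip onto the rubber bed underside up, then let go so that the spring brings the leaf fully back. Look at the undersides: put any moulding that lacks one of its two orange bosses flat in the red tray, and leave a complete one lying underside up on the bed. Do not disturb the other things on the bench.

Things in the scene. Friction and masses are not known exactly. Their poses are not given: they have to be found in the camera images.
- moulding_1: blue plastic moulding, 100 mm long (x), 52 wide (y), 26 high, 0.11 kg, loose; flat top with 3 dark round marks, hollow below inside a 4 mm skirt. Starts top up on the bench. Origin: centre of underside, at the skirt's edge; z from underside to top. Complete: 2 round orange bosses, 28 wide, in the hollow at x +-26, y 0, ending 5 inside the edge; where one lacks only blue shows, 20 deep. Only its underside shows which
- moulding_2: blue plastic moulding, 100 mm long (x), 52 wide (y), 26 high, 0.11 kg, loose; flat top with 3 dark round marks, hollow below inside a 4 mm skirt. Starts top up on the bench. Origin: centre of underside, at the skirt's edge; z from underside to top. Complete: 2 round orange bosses, 28 wide, in the hollow at x +-26, y 0, ending 5 inside the edge; where one lacks only blue shows, 20 deep. Only its underside shows which
- leaf_mid (a point): middle of the free area of the aluminium leaf's face, 34 mm above the bench at rest. Leaf 200 mm along x (hinge), 114 mm along y. y points to hinge and bed, z out of the face. A ledge 10 mm high crosses it at y = +54 mm; outer edge at y = -54. The mouldings go here with their length along y, centred near x = -43 and +43, y = 0 (5 mm off is fine; they slide to the ledge as it rises)
- handle (a point): middle of the leaf's black handle bar: 12 mm thick, 100 mm long along the hinge (x), on two arms at x = +-45 mm, free between. Moves with the leaf: 155 mm out from the hinge axis, 30 mm off the leaf's face, so 64 mm above the bench at rest. Axes as leaf_mid. Can be pinched from above, one finger either side; turns easily in the fingers
- hinge (a point): middle of the leaf's hinge axis, fixed to the stand, 34 mm above the bench. x along the axis, y level from the leaf's side to the bed's side, z up. The stand is fixed to the bench, base 230 x 340 x 12 mm centred below this point; its place and yaw (up to 0.2 rad) vary. Cheeks at the hinge's ends, x = +-109 mm, are 48 mm high
- leaf (a joint): leaf angle: 0 at rest, level; grows as the handle is lifted and carried over to the bed; upright at 1.57; stop at 2.0 rad. At angle q the handle is at y = -155 cos q + 30 sin q, z = 155 sin q + 30 cos q mm from the hinge. Spring 0.1 (rest) to 0.4 N m (stop), damped: back within 3 s when let go. Handle force 3 to 6 N if swung at 0.7 rad/s or so. Mouldings topple off near upright
- bed_mid (a point): middle of the black rubber bed, on its surface, 24 mm above the bench. Axes as hinge. Bed 200 mm along x, 140 mm along y; a curb 18 mm above it closes its +y end, 73 mm from here. A turned-over moulding lies here with its origin 26 mm above the bed, beside the other, length along y
- red_tray: open red tray, fixed, outside 140 x 180 x 30 mm (its x, y, z), walls and floor 5 mm; origin at the centre of its underside. It and the grey tray may have changed places.
- grey_tray: open grey tray, fixed, same size and origin as the red one; not used.
- dish_stack: a stack of clear round dishes, 80 mm across, 30 mm high, loose; bystander. Origin: centre of its underside.
- amber_bottle: amber glass bottle, 70 mm across, 130 mm high, loose, standing; bystander. Origin: centre of its underside.
- white_jar: white jar with a blue cap, 60 mm across, 70 mm high, loose, standing; bystander. Origin: centre of its underside.
- slide_box: flat green box, 80 x 150 x 35 mm, loose; bystander. Origin: centre of its underside.

How it is judged (in metres and radians):
On the way, in this order (a step that is already met when the one before it is completed fails the run):
1. both mouldings lie on the level leaf, top side up, let go (x of moulding_1 in the frame of leaf_mid between -0.08 and 0.08 m and y of moulding_1 in the frame of leaf_mid between -0.03 and 0.03 m and z of moulding_1 in the frame of leaf_mid between -0.006 and 0.008 m and angle between each of moulding_1, moulding_2's own z axis and vertical below 0.12 rad and contact force between each of moulding_1, moulding_2 and the fingers below 0.1 N and x of moulding_2 in the frame of leaf_mid between -0.08 and 0.08 m and y of moulding_2 in the frame of leaf_mid between -0.03 and 0.03 m and z of moulding_2 in the frame of leaf_mid between -0.006 and 0.008 m and value of joint leaf below 0.08 rad), for 0.2 s.
2. the handle has been swung to the stop (leaf at 1.93 rad or more) (value of joint leaf above 1.93 rad), for 0.1 s.
3. the leaf is back at rest and both mouldings lie on the bed, underside up (value of joint leaf below 0.08 rad and x of moulding_1 in the frame of bed_mid between -0.09 and 0.09 m and y of moulding_1 in the frame of bed_mid between -0.06 and 0.06 m and z of moulding_1 in the frame of bed_mid between 0.015 and 0.036 m and angle between each of moulding_1, moulding_2's own z axis and vertical above 2.97 rad and x of moulding_2 in the frame of bed_mid between -0.09 and 0.09 m and y of moulding_2 in the frame of bed_mid between -0.06 and 0.06 m and z of moulding_2 in the frame of bed_mid between 0.015 and 0.036 m), for 0.2 s.
At the end, for the whole second after the job is handed in: Complete mouldings lie underside up (within 0.17 rad) on the bed, centre within 90 mm (x) and 60 mm (y) of bed_mid; those lacking a boss lie flat (within 0.15 rad, either way up) on the floor of the red tray; the leaf is back at rest (below 0.08 rad); all at rest (x of moulding_1 in the frame of bed_mid between -0.09 and 0.09 m and y of moulding_1 in the frame of bed_mid between -0.06 and 0.06 m and z of moulding_1 in the frame of bed_mid between 0.015 and 0.036 m and angle between moulding_1's own z axis and vertical above 2.97 rad and x of moulding_2 in the frame of red_tray between -0.065 and 0.065 m and y of moulding_2 in the frame of red_tray between -0.085 and 0.085 m and z of moulding_2 in the frame of red_tray between -0.002 and 0.036 m and (angle between moulding_2's own z axis and vertical below 0.15 rad or angle between moulding_2's own z axis and vertical above 2.99 rad) and value of joint leaf below 0.08 rad and linear speed of each of moulding_1, moulding_2 below 0.02 m/s and angular speed of each of moulding_1, moulding_2 below 0.2 rad/s); the robot touches nothing.
It fails at once if a bystander (dishes, bottle, jar, green box) is shifted by more than 25 mm or tipped (distance of any of dish_stack, amber_bottle, white_jar, slide_box from where it was at the start of the episode above 0.025 m or angle between any of dish_stack, amber_bottle, white_jar, slide_box's own z axis and vertical above 0.35 rad).
It also fails if it takes over 72 s, if anything falls off the work surface, if the arm or the gripper's body presses on something with over 40 N, if the wrist force passes 120 N, or if a joint passes its speed limit or range.

## Working session

There is one attempt and no reset: what is moved stays moved. The work goes in short steps, Python scripts to look and compute and a tool call to move; the robot and the scene stay as the last step left them, time stands still between calls to the robot, and variables do not carry over. Pictures are saved under pics/ and viewed, and the job is handed in when it is done.

Besides the shell and the picture viewer there is one more tool, called after ">>>" by a JSON object that holds its "fn" and its "kwargs". jog_arm: Moves the arm, as the interface text tells. Its arguments: {"type":"object","properties":{"targets":{"type":"array"},"force":{"type":"number"}},"required":["targets"]}

```bash
ls; mkdir -p pics
python3 - <<'E'
from station import bot, vision, job
import cv2
print(bot.get_obs())
for n in ["top","side","wrist"]:
    s=vision.snapshot(n)
    cv2.imwrite(f"pics/{n}0.png",s["color"][:,:,::-1])
    print(n,{k:v for k,v in s.items() if k!="color"})
E
```

```text
pics
{'t': 0.0, 'qpos': array([-1.36739310e+00,  3.13419709e-01,  1.49845946e+00, -3.52560461e-05,
        1.33096936e+00, -2.23395442e-01]), 'joint_velocities': array([ 0.00071002, -0.00180656,  0.00020047,  0.00042499, -0.00112786,
        0.00018266]), 'tau': array([-1.75713034e-03, -4.02214730e+01, -2.52270430e+01,  6.93385955e-02,
        3.52408423e-02, -7.03590035e-05]), 'tool_pos': array([ 217.25944052, -477.66029484,  238.16814005]), 'ee_rot': array([-3.14134781e+00,  1.23224840e-03, -1.14398911e+00]), 'force': array([-0.5294671 ,  0.93710026,  0.46237287]), 'moment': array([ 0.06615911,  0.01590647, -0.04844829]), 'grip_width': 88.2900278615346}
top {'camera_matrix': array([[409.73337857,   0.        , 275.96711199],
       [  0.        , 409.73337857, 217.94427105],
       [  0.        ,   0.        ,   1.        ]]), 'origin': array([ 495.74839498,   15.76522487, 1432.55443192]), 'rotation': array([ 5.93605652e-02,  1.49949032e-03, -1.54834041e+00])}
side {'camera_matrix': array([[439.36579155,   0.        , 277.19753868],
       [  0.        , 439.36579155, 203.3331811 ],
       [  0.        ,   0.        ,   1.        ]]), 'origin': array([ 86.02059224, 964.41211899, 687.49035688]), 'rotation': array([ 1.04710402e+00, -1.89951299e-03, -2.66615069e+00])}
wrist {'camera_matrix': array([[325.1922621 ,   0.        , 274.90607665],
       [  0.        , 325.1922621 , 207.22635794],
       [  0.        ,   0.        ,   1.        ]]), 'mount': array([[ 9.99999215e-01, -9.55602197e-05,  1.24944268e-03,
         5.74574625e-01],
       [ 2.35423711e-04, -9.65005737e-01, -2.62228664e-01,
        -6.76055102e+01],
       [ 1.23077799e-03,  2.62228753e-01, -9.65004957e-01,
        -1.45696779e+02],
       [ 0.00000000e+00,  0.00000000e+00,  0.00000000e+00,
         1.00000000e+00]])}
```

View pics/top0.png

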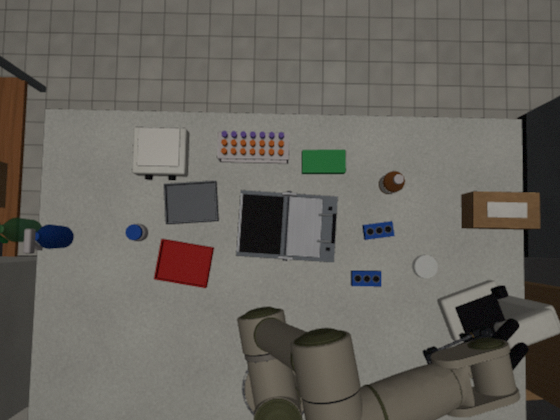

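View pics/side0.png

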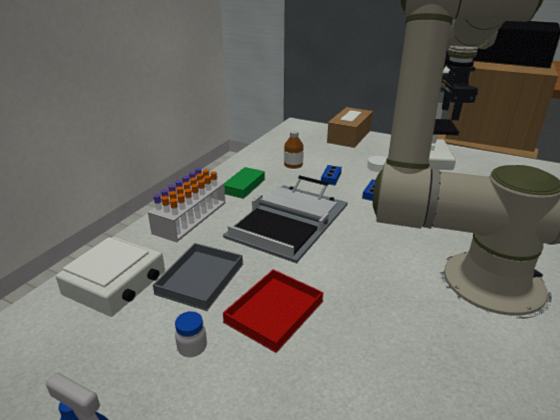

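View pics/wrist0.png

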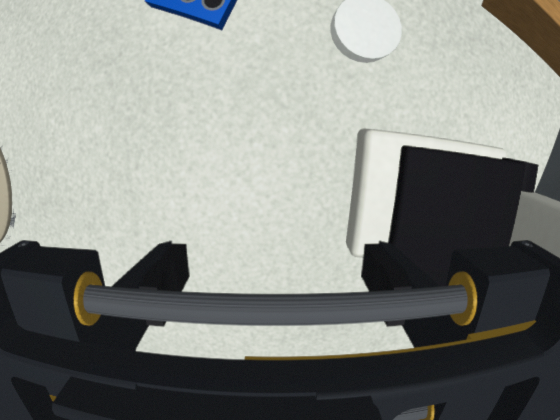

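```bash
cat > h.py <<'E'
import numpy as np, cv2
from scipy.spatial.transform import Rotation as Ro
from station import bot, vision, job
def R(e): return Ro.from_euler('xyz',e).as_matrix()
def ray(s,u,v):
    K=s["camera_matrix"]; 
    d=np.array([(u-K[0,2])/K[0,0],-(v-K[1,2])/K[1,1],-1.0])
    return s["origin"],R(s["rotation"])@d
def at(s,u,v,z):
    o,d=ray(s,u,v); return o+d*(z-o[2])/d[2]
def proj(s,p):
    K=s["camera_matrix"]; c=R(s["rotation"]).T@(np.array(p)-s["origin"])
    return np.array([K[0,2]+K[0,0]*c[0]/-c[2],K[1,2]-K[1,1]*c[1]/-c[2]])
def wproj(s,obs,p):
    K=s["camera_matrix"]; t=R(obs["ee_rot"]).T@(np.array(p)-obs["tool_pos"])
    M=s["mount"]; c=M[:3,:3].T@(t-M[:3,3]); c=c*[1,-1,-1]
    th=np.arctan2(np.hypot(c[0],c[1]),c[2]); ph=np.arctan2(c[1],c[0])
    return np.array([K[0,2]+K[0,0]*th*np.cos(ph),K[1,2]+K[0,0]*th*np.sin(ph)])
def wat(s,obs,u,v,z):
    K=s["camera_matrix"]; x=(u-K[0,2])/K[0,0]; y=(v-K[1,2])/K[1,1]; th=np.hypot(x,y)
    d=np.array([np.sin(th)*x/th,-np.sin(th)*y/th,-np.cos(th)])
    M=s["mount"]; T=R(obs["ee_rot"])
    o=T@M[:3,3]+obs["tool_pos"]; d=T@M[:3,:3]@d
    return o+d*(z-o[2])/d[2]
E
python3 - <<'E'
from h import *
s=vision.snapshot("top"); im=s["color"]
hsv=cv2.cvtColor(im,cv2.COLOR_RGB2HSV)
m=((hsv[...,0]>105)&(hsv[...,0]<130)&(hsv[...,1]>130)&(hsv[...,2]>60)).astype(np.uint8)
m=cv2.morphologyEx(m,cv2.MORPH_CLOSE,np.ones((7,7)))
n,l,st,c=cv2.connectedComponentsWithStats(m)
for i in range(1,n):
    if st[i,4]<150: continue
    ct=np.argwhere(l==i)[:,::-1].astype(np.float32)
    w=np.array([at(s,u,v,26)[:2] for u,v in ct],np.float32)
    print(st[i],c[i],at(s,*c[i],26),cv2.minAreaRect(w))
c=im[180:272,225:400]; cv2.imwrite("pics/cropA.png",cv2.resize(c[:,:,::-1],None,fx=4.5,fy=4.5,interpolation=cv2.INTER_CUBIC))
c=im[170:300,120:240]; cv2.imwrite("pics/cropB.png",cv2.resize(c[:,:,::-1],None,fx=4.5,fy=4.5,interpolation=cv2.INTER_CUBIC))
E
```

```text
[364 222  30  17 403] [378.18362283 230.09181141] [ 545.36865865 -331.86381929   26.        ] ((545.5903930664062, -332.0010070800781), (48.00517272949219, 98.68666076660156), 8.392988204956055)
[ 35 225  26  16 161] [ 44.59006211 231.06832298] [516.34234507 813.3856543   26.        ] ((520.6021118164062, 807.8592529296875), (31.151050567626953, 95.51203918457031), 28.201019287109375)
[126 225  16  15 188] [133.39893617 231.92553191] [520.2428564  508.09180047  26.        ] ((520.01806640625, 507.8095703125), (48.05923080444336, 51.68183898925781), 1.285854458808899)
[352 271  29  15 432] [365.90972222 278.04861111] [ 380.97768234 -291.31198104   26.        ] ((381.1722717285156, -291.6375732421875), (47.38732147216797, 95.96687316894531), 1.2926247119903564)
```

View pics/cropA.png

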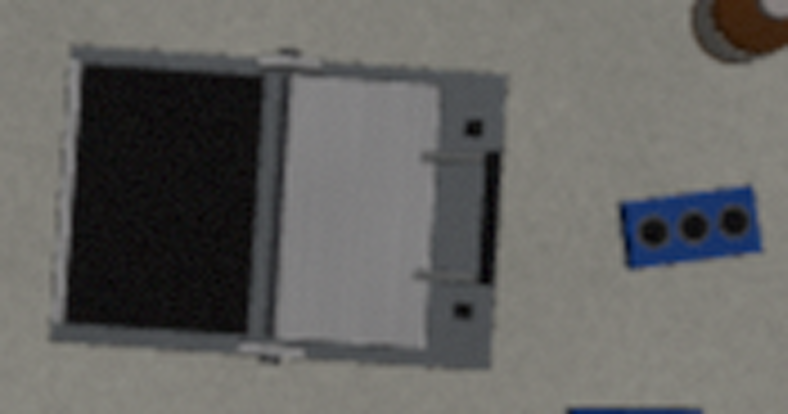

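View pics/cropB.png

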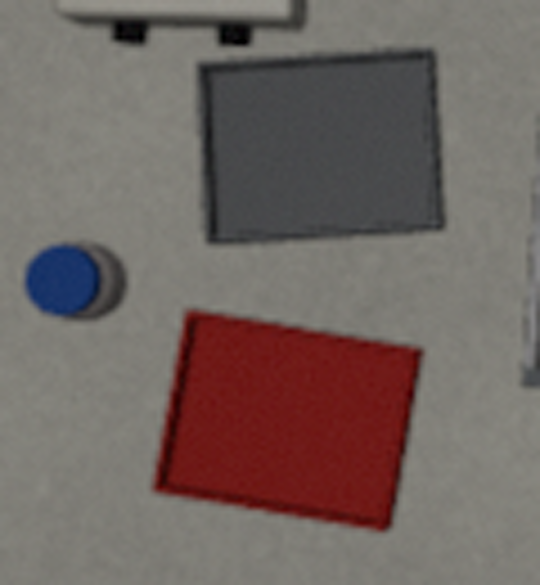

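Run:
```python
from h import *
from scipy.optimize import least_squares
s=vision.snapshot("top")
def px(x,y,o): return ((x+.5)/4.5-.5+o[0],(y+.5)/4.5-.5+o[1])
A=(225,180);B=(120,170)
base=[(72,45,115,170,12),(505,75,115,-170,12),(490,367,-115,-170,12),(52,340,-115,170,12),(489,218,0,-155,64)]
P=[at(s,*px(a,b,A),z) for a,b,_,_,z in base]; 
def f(p): 
    c,n=np.cos(p[2]),np.sin(p[2])
    return np.concatenate([[p[0]+c*x-n*y-P[i][0],p[1]+n*x+c*y-P[i][1]] for i,(_,_,x,y,_) in enumerate(base)])
r=least_squares(f,[500,0,0]); print(r.x,r.fun.round(1))
h=r.x;Rh=np.array([[np.cos(h[2]),-np.sin(h[2])],[np.sin(h[2]),np.cos(h[2])]])
for nm,a,b,z in [("leafTR",438,85,34),("leafBR",427,348,34),("leafTL",292,75,34),("leafBL",275,342,34),("bedTL",82,66,24),("bedTR",263,77,24),("bedBL",64,322,24),("bedBR",247,332,24)]:
    print(nm,Rh.T@(at(s,*px(a,b,A),z)[:2]-h[:2]))
for nm,q in [("red",[(190,310),(422,348),(388,528),(155,491)]),("grey",[(200,63),(434,50),(444,228),(208,242)])]:
    w=np.array([at(s,*px(a,b,B),30)[:2] for a,b in q]); print(nm,w.mean(0),w.round(0).tolist(), np.linalg.norm(np.roll(w,1,0)-w,axis=1))
```

```text
[ 5.54837586e+02 -1.80994368e+01 -4.24035976e-02] [ 0.6  1.6  2.1 -2.3 -2.4 -1.  -1.1  2.2  0.8 -0.5]
leafTR [  99.1779276  -114.16286049]
leafBR [-100.62559632 -117.4826878 ]
leafTL [99.62864644 -2.68564078]
leafBL [-103.56649241   -2.6118085 ]
bedTL [ 97.28010013 158.4466641 ]
bedTR [97.7946026  19.18786665]
bedBL [-99.15130075 158.48742706]
bedBR [-97.6869448   18.89908058]
red [419.18348948 330.44779018] [[500.0, 408.0], [475.0, 231.0], [339.0, 253.0], [363.0, 430.0]] [138.74357933 178.97456946 137.69654666 178.56833333]
grey [627.60545109 312.84484997] [[689.0, 408.0], [703.0, 229.0], [567.0, 217.0], [552.0, 397.0]] [137.5287026  179.5123539  136.88643629 180.03481474]
```

```bash
cat >> h.py <<'E'
def go(x,y,z,yawdeg,obs=None):
    o=obs or bot.get_obs(); T=R(o["ee_rot"]); d=T.T@(np.array([x,y,z])-o["tool_pos"])
    tx=T[:,0]; y0=np.degrees(np.arctan2(tx[1],tx[0])); sp=-(yawdeg-y0); sp=(sp+180)%360-180
    print("t",round(o["t"],2),"pos",o["tool_pos"].round(1),"yaw",round(y0,2),"tilt",np.degrees(np.arccos(-T[2,2])).round(2),"grip",round(o["grip_width"],1),"F",o["force"].round(1)," slide",(d/1000).round(4).tolist(),"spin",round(sp,2))
E
python3 - <<'E'
from h import *
s=vision.snapshot("top")
print("bottle",at(s,394,183,0),at(s,396,180,130)); print("dish",at(s,426,266,30))
go(545,-332,170,8.4)
go(545,-332,34,8.4)
E
```

```text
bottle [ 713.25257102 -392.63971155    0.        ] [ 703.32674161 -361.92356221  130.        ]
dish [ 426.6483083 -494.4551293   30.       ]
t 0.3 pos [ 217.3 -477.9  238.5] yaw -65.55 tilt 0.02 grip 88.4 F [ 0.8 -0.8 -0.8]  slide [0.0029, -0.3587, 0.0686] spin -73.95
t 0.3 pos [ 217.3 -477.9  238.5] yaw -65.55 tilt 0.02 grip 88.4 F [ 0.8 -0.8 -0.8]  slide [0.003, -0.3587, 0.2046] spin -73.95
```

>>> {"fn": "jog_arm", "kwargs": {"targets": [{"slide": [0.003,-0.359,0.068],"spin": -74,"grip": 0.088},{"slide": [0.003,-0.359,0.068],"spin": -74,"grip": 0.088},{"slide": [0.003,-0.359,0.068],"spin": -74,"grip": 0.088},{"slide": [0.003,-0.359,0.068],"spin": -74,"grip": 0.088},{"slide": [0.003,-0.359,0.068],"spin": -74,"grip": 0.088},{"slide": [0.003,-0.359,0.068],"spin": -74,"grip": 0.088},{"slide": [0.003,-0.359,0.068],"spin": -74,"grip": 0.088},{"slide": [0.003,-0.359,0.068],"spin": -74,"grip": 0.088},{"slide": [0.003,-0.359,0.068],"spin": -74,"grip": 0.088},{"slide": [0.003,-0.359,0.068],"spin": -74,"grip": 0.088},{"slide": [0.003,-0.359,0.068],"spin": -74,"grip": 0.088},{"slide": [0.003,-0.359,0.068],"spin": -74,"grip": 0.088}]}}

```text
t: 1.3
tool_pos: [545.7, -331.5, 170.1]
ee_rot: [-3.141, 0.001, 0.15]
force: [0.7, 0.3, 0.5]
grip_width: 88.2
```

```bash
cat >> h.py <<'E'
def blues(s,obs,z):
    im=s["color"];hsv=cv2.cvtColor(im,cv2.COLOR_RGB2HSV)
    m=((hsv[...,0]>105)&(hsv[...,0]<130)&(hsv[...,1]>130)&(hsv[...,2]>60)).astype(np.uint8)
    m=cv2.morphologyEx(m,cv2.MORPH_CLOSE,np.ones((15,15)))
    n,l,st,c=cv2.connectedComponentsWithStats(m)
    for i in range(1,n):
        if st[i,4]<800: continue
        ct=np.argwhere(l==i)[:,::-1].astype(np.float32)
        w=np.array([wat(s,obs,u,v,z)[:2] for u,v in ct[::7]],np.float32)
        print(st[i],w.mean(0),cv2.minAreaRect(w))
E
python3 - <<'E'
from h import *
o=bot.get_obs(); s=vision.snapshot("wrist"); cv2.imwrite("pics/w1.png",s["color"][:,:,::-1])
blues(s,o,26); go(545,-332,170,8.4)
E
```

```text
[  89   85   60  104 4152] [ 389.1081  -294.71216] ((386.1645812988281, -295.6947326660156), (60.62788772583008, 98.26541137695312), 0.05922335758805275)
[ 246  146   57  105 4049] [ 545.7488  -333.44473] ((546.3236694335938, -335.884765625), (50.63996124267578, 99.25617218017578), 9.00114631652832)
t 1.35 pos [ 545.4 -331.8  170.3] yaw 8.4 tilt 0.04 grip 88.4 F [-0.4  0.3 -1. ]  slide [-0.0004, 0.0002, 0.0003] spin 0.0
```

View pics/w1.png

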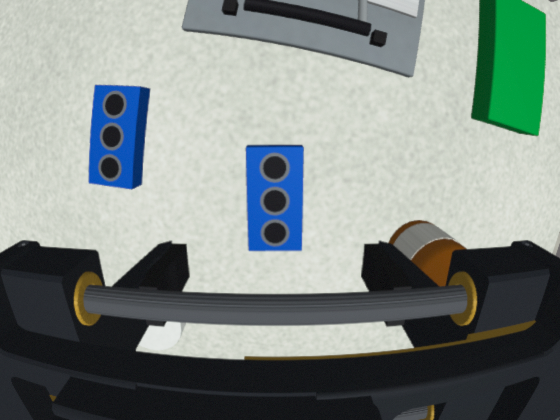

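>>> {"fn": "jog_arm", "kwargs": {"targets": [{"slide": [0.0,0.002,0.04],"spin": -0.3,"grip": 0.088},{"slide": [0.0,0.002,0.08],"spin": -0.3,"grip": 0.088},{"slide": [0.0,0.002,0.12],"spin": -0.3,"grip": 0.088},{"slide": [0.0,0.002,0.145],"spin": -0.3,"grip": 0.088},{"slide": [0.0,0.002,0.158],"spin": -0.3,"grip": 0.088},{"slide": [0.0,0.002,0.164],"spin": -0.3,"grip": 0.07},{"slide": [0.0,0.002,0.164],"spin": -0.3,"grip": 0.04},{"slide": [0.0,0.002,0.164],"spin": -0.3,"grip": 0.04},{"slide": [0.0,0.002,0.164],"spin": -0.3,"grip": 0.04},{"slide": [0.0,0.002,0.164],"spin": -0.3,"grip": 0.04},{"slide": [0.0,0.002,0.164],"spin": -0.3,"grip": 0.04}], "force": 20}}

```text
t: 2.27
tool_pos: [546.1, -334.1, 7.6]
ee_rot: [3.141, -0.001, 0.152]
force: [-1.3, 0.5, 4.5]
grip_width: 51.8
```

Run:
```python
from h import *
go(546,-334,150,8.4)
go(595.2,-81.8,150,-2.4)
go(595.2,-81.8,41,-2.4)
```

```text
t 2.27 pos [ 546.1 -334.1    7.6] yaw 8.7 tilt 0.08 grip 51.8 F [-1.3  0.5  4.5]  slide [0.0001, 0.0, -0.1424] spin 0.3
t 2.27 pos [ 546.1 -334.1    7.6] yaw 8.7 tilt 0.08 grip 51.8 F [-1.3  0.5  4.5]  slide [0.0868, -0.2418, -0.1425] spin 11.1
t 2.27 pos [ 546.1 -334.1    7.6] yaw 8.7 tilt 0.08 grip 51.8 F [-1.3  0.5  4.5]  slide [0.0867, -0.2419, -0.0335] spin 11.1
```

>>> {"fn": "jog_arm", "kwargs": {"targets": [{"slide": [0.0,0.0,-0.03],"spin": 0,"grip": 0.04},{"slide": [0.0,0.0,-0.07],"spin": 0,"grip": 0.04},{"slide": [0.0,0.0,-0.11],"spin": 0,"grip": 0.04},{"slide": [0.012,-0.035,-0.142],"spin": 3,"grip": 0.04},{"slide": [0.025,-0.07,-0.142],"spin": 6,"grip": 0.04},{"slide": [0.038,-0.107,-0.142],"spin": 11,"grip": 0.04},{"slide": [0.052,-0.145,-0.142],"spin": 11,"grip": 0.04},{"slide": [0.065,-0.182,-0.142],"spin": 11.1,"grip": 0.04},{"slide": [0.078,-0.218,-0.142],"spin": 11.1,"grip": 0.04},{"slide": [0.087,-0.242,-0.142],"spin": 11.1,"grip": 0.04},{"slide": [0.087,-0.242,-0.142],"spin": 11.1,"grip": 0.04},{"slide": [0.087,-0.242,-0.142],"spin": 11.1,"grip": 0.04}]}}

```text
t: 3.27
tool_pos: [595.5, -80.5, 149.8]
ee_rot: [3.141, -0.002, -0.04]
force: [0.4, -0.4, -1.5]
grip_width: 51.8
```

Run:
```python
from h import *
o=bot.get_obs(); s=vision.snapshot("wrist"); cv2.imwrite("pics/w2.png",s["color"][:,:,::-1])
go(595.2,-81.8,42,-2.4)
```

```text
t 3.32 pos [595.3 -81.7 149.7] yaw -2.37 tilt 0.1 grip 51.9 F [ 0.5  0.4 -1.1]  slide [-0.0003, 0.0, 0.1077] spin 0.03
```

View pics/w2.png

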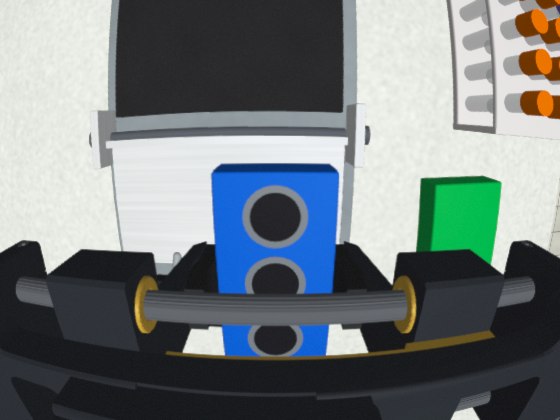

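Run:
```python
from h import *
o=bot.get_obs(); s=vision.snapshot("wrist")
h=np.array([554.84,-18.1]);a=-.0424;Rh=np.array([[np.cos(a),-np.sin(a)],[np.sin(a),np.cos(a)]])
for u,v,z in [(110,142,34),(345,140,34),(92,139,34),(367,135,34),(116,115,24),(343,112,24)]:
    w=wat(s,o,u,v,z); print(w.round(1),Rh.T@(w[:2]-h))
```

```text
[454.4 -20.7  34. ] [-100.26538649   -6.87118426]
[655.  -31.6  34. ] [100.60778549  -9.22409562]
[435.5 -15.9  34. ] [-119.29804251   -2.88659084]
[673.7 -27.6  34. ] [119.16255896  -4.4377734 ]
[457.5   2.7  24. ] [-98.11997121  16.69454401]
[655.9  -8.5  24. ] [100.54987143  13.89172172]
```

>>> {"fn": "jog_arm", "kwargs": {"targets": [{"slide": [0.0,0.002,0.035],"spin": 0.3,"grip": 0.04},{"slide": [0.0,0.002,0.07],"spin": 0.3,"grip": 0.04},{"slide": [0.0,0.002,0.092],"spin": 0.3,"grip": 0.04},{"slide": [0.0,0.002,0.1],"spin": 0.3,"grip": 0.04},{"slide": [0.0,0.002,0.104],"spin": 0.3,"grip": 0.04},{"slide": [0.0,0.002,0.107],"spin": 0.3,"grip": 0.04},{"slide": [0.0,0.002,0.109],"spin": 0.3,"grip": 0.04},{"slide": [0.0,0.002,0.109],"spin": 0.3,"grip": 0.04}]}}

```text
t: 4.03
tool_pos: [595.8, -85.3, 44.0]
ee_rot: [3.14, -0.003, -0.048]
force: [-9.0, 2.7, 14.5]
grip_width: 51.8
```

Run:
```python
from h import *
go(595.2,-83,42,-2.7)
```

```text
t 4.03 pos [595.8 -85.3  44. ] yaw -2.75 tilt 0.21 grip 51.8 F [-9.   2.7 14.5]  slide [-0.0007, -0.0022, 0.002] spin -0.05
```

>>> {"fn": "jog_arm", "kwargs": {"targets": [{"slide": [0,0,-0.001],"spin": 0,"grip": 0.07},{"slide": [0,0,-0.001],"spin": 0,"grip": 0.07},{"slide": [0,0,-0.002],"spin": 0,"grip": 0.07},{"slide": [0,0,-0.015],"spin": 0,"grip": 0.07},{"slide": [0,0,-0.05],"spin": 0,"grip": 0.088},{"slide": [0,0,-0.09],"spin": 0,"grip": 0.088},{"slide": [0,0,-0.12],"spin": 0,"grip": 0.088},{"slide": [0,0,-0.12],"spin": 0,"grip": 0.088}]}}

```text
t: 4.7
tool_pos: [598.0, -85.9, 171.1]
ee_rot: [3.136, -0.014, -0.048]
force: [0.6, -1.1, 1.3]
grip_width: 87.9
```

Run:
```python
from h import *
o=bot.get_obs(); s=vision.snapshot("wrist"); cv2.imwrite("pics/w3.png",s["color"][:,:,::-1])
blues(s,o,60)
go(381.5,-292,150,1.3)
```

```text
[ 238  144   65  120 5193] [596.5716  -86.22539] ((596.2686767578125, -88.2739486694336), (102.0682144165039, 52.40346908569336), 86.8721923828125)
t 4.75 pos [596.9 -85.6 167.6] yaw -2.75 tilt 0.62 grip 87.6 F [ 0.1 -0.4 -0.4]  slide [-0.2054, 0.2165, 0.0164] spin -4.05
```

View pics/w3.png

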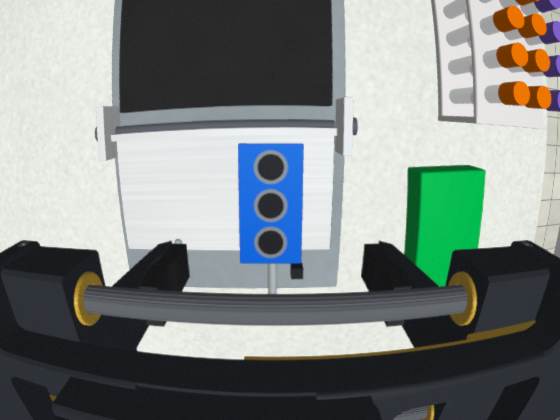

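Run:
```python
from h import *
s=vision.snapshot("wrist"); o=bot.get_obs()
c=s["color"][110:300,200:360]; cv2.imwrite("pics/c3.png",cv2.resize(c[:,:,::-1],None,fx=3.5,fy=3.1,interpolation=cv2.INTER_CUBIC))
s=vision.snapshot("side"); c=s["color"][150:270,210:370]; cv2.imwrite("pics/c4.png",cv2.resize(c[:,:,::-1],None,fx=5,fy=5,interpolation=cv2.INTER_CUBIC))
go(381.5,-292,150,1.3)
```

```text
t 4.85 pos [595.3 -85.  163.6] yaw -2.75 tilt 0.19 grip 87.6 F [-0.1  0.1  0.5]  slide [-0.2036, 0.217, 0.0134] spin -4.05
```

View pics/c3.png

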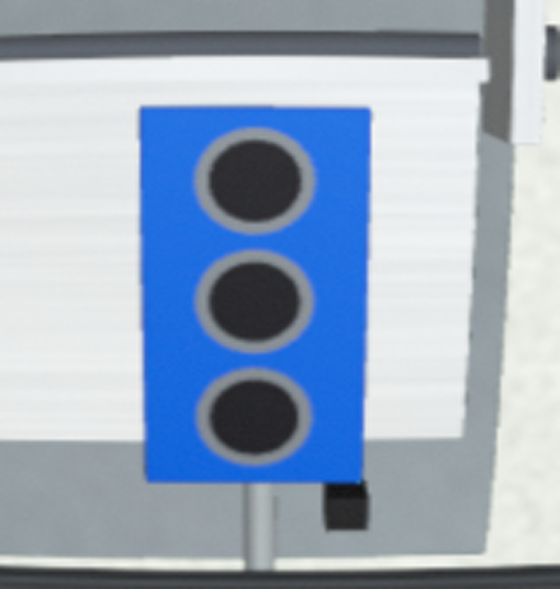

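View pics/c4.png

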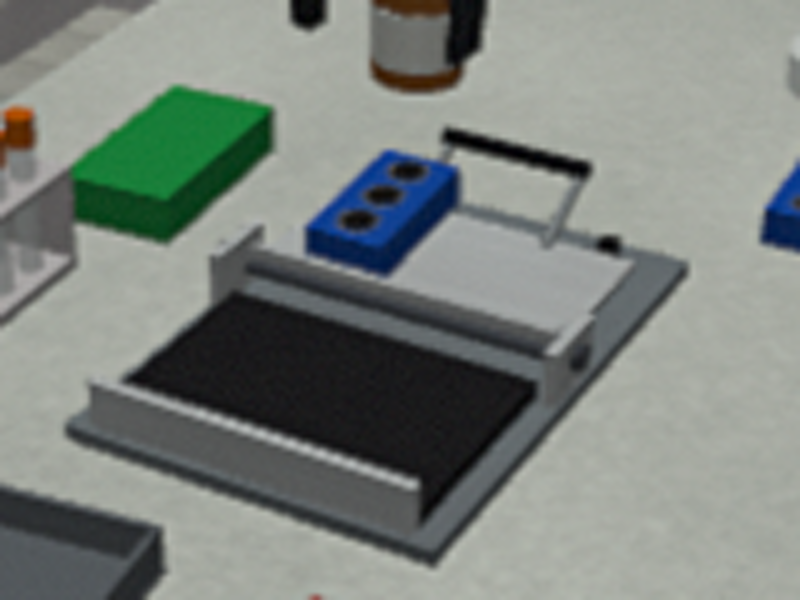

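Run:
```python
from h import *
o=bot.get_obs(); s=vision.snapshot("wrist")
blues(s,o,60)
go(595.5,-85.5,45,-2.75)
```

```text
[ 243  146   66  123 5453] [596.3747   -86.147896] ((596.0618286132812, -88.236083984375), (102.13212585449219, 52.126312255859375), 87.14947509765625)
t 4.9 pos [595.  -84.9 162.8] yaw -2.76 tilt 0.11 grip 88.1 F [-0.   0.2 -0.5]  slide [0.0004, 0.0004, 0.1178] spin -0.01
```

>>> {"fn": "jog_arm", "kwargs": {"targets": [{"slide": [0.001,0.001,0.04],"spin": 0,"grip": 0.075},{"slide": [0.001,0.001,0.08],"spin": 0,"grip": 0.075},{"slide": [0.001,0.001,0.105],"spin": 0,"grip": 0.075},{"slide": [0.001,0.001,0.115],"spin": 0,"grip": 0.075},{"slide": [0.001,0.001,0.117],"spin": 0,"grip": 0.04},{"slide": [0.001,0.001,0.117],"spin": 0,"grip": 0.04},{"slide": [0.001,0.001,0.117],"spin": 0,"grip": 0.04},{"slide": [0.001,0.001,0.117],"spin": 0,"grip": 0.04},{"slide": [0.001,0.001,0.115],"spin": 0,"grip": 0.04},{"slide": [0.001,-0.003,0.114],"spin": 0,"grip": 0.04},{"slide": [0.001,-0.005,0.114],"spin": 0,"grip": 0.04},{"slide": [0.001,-0.005,0.114],"spin": 0,"grip": 0.04}]}}

```text
t: 5.9
tool_pos: [596.5, -79.6, 49.1]
ee_rot: [3.14, -0.002, -0.048]
force: [0.4, -1.4, -1.6]
grip_width: 51.9
```

Run:
```python
from h import *
go(595.5,-80.5,45,-2.75)
```

```text
t 5.9 pos [596.5 -79.6  49.1] yaw -2.73 tilt 0.13 grip 51.9 F [ 0.4 -1.4 -1.6]  slide [-0.0009, 0.0009, 0.0041] spin 0.02
```

Now lower slowly and see where contact starts.

>>> {"fn": "jog_arm", "kwargs": {"targets": [{"slide": [0,0,0.002],"spin": 0,"grip": 0.04},{"slide": [0,0,0.004],"spin": 0,"grip": 0.04},{"slide": [0,0,0.006],"spin": 0,"grip": 0.04},{"slide": [0,0,0.007],"spin": 0,"grip": 0.04}]}}

```text
t: 6.23
tool_pos: [596.9, -80.3, 44.1]
ee_rot: [3.139, -0.003, -0.047]
force: [-9.6, -0.5, 22.8]
grip_width: 52.0
```

Run:
```python
from h import *
go(595.5,-80.5,45,-2.75)
```

```text
t 6.23 pos [596.9 -80.3  44.1] yaw -2.71 tilt 0.22 grip 52.0 F [-9.6 -0.5 22.8]  slide [-0.0014, 0.0003, -0.0009] spin 0.04
```

>>> {"fn": "jog_arm", "kwargs": {"targets": [{"slide": [0,0,-0.001],"spin": 0,"grip": 0.07},{"slide": [0,0,-0.001],"spin": 0,"grip": 0.07},{"slide": [0,0,-0.001],"spin": 0,"grip": 0.07},{"slide": [0,0,-0.015],"spin": 0,"grip": 0.07},{"slide": [0,0,-0.05],"spin": 0,"grip": 0.088},{"slide": [0,0,-0.09],"spin": 0,"grip": 0.088},{"slide": [0,0,-0.12],"spin": 0,"grip": 0.088},{"slide": [0,0,-0.12],"spin": 0,"grip": 0.088},{"slide": [0,0,-0.12],"spin": 0,"grip": 0.088}]}}

```text
t: 6.98
tool_pos: [597.0, -80.0, 165.1]
ee_rot: [3.138, -0.005, -0.047]
force: [0.3, 0.4, -0.5]
grip_width: 88.0
```

Run:
```python
from h import *
o=bot.get_obs(); s=vision.snapshot("wrist"); c=s["color"][110:300,200:360]; cv2.imwrite("pics/c5.png",cv2.resize(c[:,:,::-1],None,fx=3.5,fy=3.1,interpolation=cv2.INTER_CUBIC))
blues(s,o,60)
go(381.5,-292,170,1.3)
```

```text
[ 241  143   67  121 5285] [597.02795  -77.721504] ((597.3126831054688, -80.267822265625), (100.2741928100586, 51.622100830078125), 87.18182373046875)
t 7.03 pos [596.3 -79.8 163.4] yaw -2.7 tilt 0.18 grip 88.1 F [ 0.4 -0.7 -0.3]  slide [-0.2045, 0.2221, -0.0065] spin -4.0
```

View pics/c5.png

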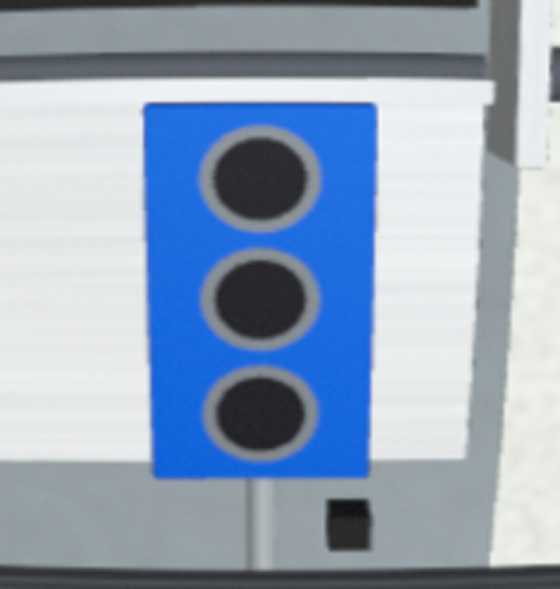

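>>> {"fn": "jog_arm", "kwargs": {"targets": [{"slide": [-0.028,0.03,0],"spin": -1,"grip": 0.088},{"slide": [-0.056,0.06,0],"spin": -2,"grip": 0.088},{"slide": [-0.084,0.09,0],"spin": -4,"grip": 0.088},{"slide": [-0.112,0.121,0],"spin": -4,"grip": 0.088},{"slide": [-0.14,0.152,0],"spin": -4,"grip": 0.088},{"slide": [-0.168,0.182,0],"spin": -4,"grip": 0.088},{"slide": [-0.195,0.21,0],"spin": -4,"grip": 0.088},{"slide": [-0.2045,0.222,0],"spin": -4,"grip": 0.088},{"slide": [-0.2045,0.222,0],"spin": -4,"grip": 0.088},{"slide": [-0.2045,0.222,0],"spin": -4,"grip": 0.088}]}}

```text
t: 7.87
tool_pos: [381.0, -291.7, 162.3]
ee_rot: [3.141, -0.001, 0.021]
force: [0.7, 0.8, -0.0]
grip_width: 88.2
```

Run:
```python
from h import *
o=bot.get_obs(); s=vision.snapshot("wrist"); cv2.imwrite("pics/w6.png",s["color"][:,:,::-1])
blues(s,o,26)
go(381.5,-292,6,1.3)
```

```text
[ 477    0   55   52 2490] [618.0031  -97.46886] ((620.002685546875, -99.20753479003906), (91.54263305664062, 57.745704650878906), 17.112123489379883)
[ 246  145   59  108 4257] [ 380.48254 -292.6397 ] ((380.7855224609375, -294.9004211425781), (99.80403900146484, 50.56190490722656), 89.95642852783203)
t 7.92 pos [ 381.6 -291.2  162.5] yaw 1.28 tilt 0.06 grip 88.0 F [ 1.  -0.7 -0.1]  slide [-0.0003, 0.0007, 0.1565] spin -0.02
```

View pics/w6.png

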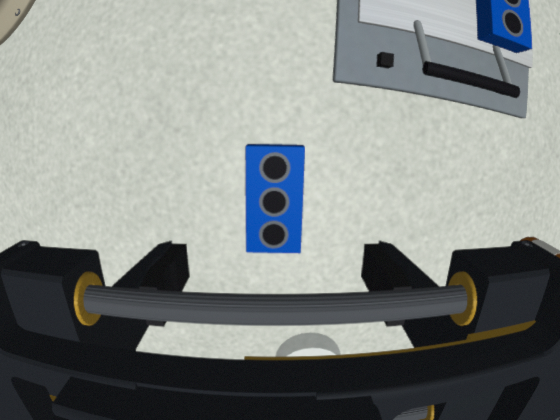

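>>> {"fn": "jog_arm", "kwargs": {"targets": [{"slide": [-0.0005,0.002,0.04],"spin": 0,"grip": 0.088},{"slide": [-0.0005,0.002,0.08],"spin": 0,"grip": 0.088},{"slide": [-0.0005,0.002,0.12],"spin": 0,"grip": 0.088},{"slide": [-0.0005,0.002,0.145],"spin": 0,"grip": 0.088},{"slide": [-0.0005,0.002,0.154],"spin": 0,"grip": 0.07},{"slide": [-0.0005,0.002,0.155],"spin": 0,"grip": 0.04},{"slide": [-0.0005,0.002,0.155],"spin": 0,"grip": 0.04},{"slide": [-0.0005,0.002,0.155],"spin": 0,"grip": 0.04},{"slide": [-0.0005,0.002,0.155],"spin": 0,"grip": 0.04},{"slide": [-0.0005,0.002,0.155],"spin": 0,"grip": 0.04}]}}

```text
t: 8.75
tool_pos: [381.9, -293.8, 8.8]
ee_rot: [3.139, -0.002, 0.022]
force: [-0.4, 2.3, 7.2]
grip_width: 51.8
```

Run:
```python
from h import *
go(510.5,-77,150,-2.6)
```

```text
t 8.75 pos [ 381.9 -293.8    8.8] yaw 1.29 tilt 0.2 grip 51.8 F [-0.4  2.3  7.2]  slide [0.1338, -0.2134, -0.1415] spin 3.89
```

>>> {"fn": "jog_arm", "kwargs": {"targets": [{"slide": [0,0,-0.03],"spin": 0,"grip": 0.04},{"slide": [0,0,-0.07],"spin": 0,"grip": 0.04},{"slide": [0,0,-0.11],"spin": 0,"grip": 0.04},{"slide": [0.02,-0.031,-0.1415],"spin": 1,"grip": 0.04},{"slide": [0.04,-0.064,-0.1415],"spin": 2,"grip": 0.04},{"slide": [0.06,-0.096,-0.1415],"spin": 3,"grip": 0.04},{"slide": [0.08,-0.128,-0.1415],"spin": 3.9,"grip": 0.04},{"slide": [0.1,-0.16,-0.1415],"spin": 3.9,"grip": 0.04},{"slide": [0.12,-0.191,-0.1415],"spin": 3.9,"grip": 0.04},{"slide": [0.1335,-0.213,-0.1415],"spin": 3.9,"grip": 0.04},{"slide": [0.1335,-0.213,-0.1415],"spin": 3.9,"grip": 0.04},{"slide": [0.1335,-0.213,-0.1415],"spin": 3.9,"grip": 0.04}]}}

```text
t: 9.75
tool_pos: [510.4, -76.6, 150.4]
ee_rot: [3.139, -0.003, -0.043]
force: [0.0, -0.1, -0.8]
grip_width: 51.9
```

Run:
```python
from h import *
go(510.5,-77,43,-2.6)
```

```text
t 9.75 pos [510.4 -76.6 150.4] yaw -2.48 tilt 0.24 grip 51.9 F [ 0.  -0.1 -0.8]  slide [-0.0002, 0.0001, 0.1074] spin 0.12
```

>>> {"fn": "jog_arm", "kwargs": {"targets": [{"slide": [0,0,0.035],"spin": 0,"grip": 0.04},{"slide": [0,0,0.07],"spin": 0,"grip": 0.04},{"slide": [0,0,0.09],"spin": 0,"grip": 0.04},{"slide": [0,0,0.098],"spin": 0,"grip": 0.04},{"slide": [0,0,0.102],"spin": 0,"grip": 0.04},{"slide": [0,0,0.105],"spin": 0,"grip": 0.04},{"slide": [0,0,0.107],"spin": 0,"grip": 0.04},{"slide": [0,0,0.107],"spin": 0,"grip": 0.04},{"slide": [0,0,0.106],"spin": 0,"grip": 0.066},{"slide": [0,0,0.106],"spin": 0,"grip": 0.066},{"slide": [0,0,0.106],"spin": 0,"grip": 0.066}]}}

```text
t: 10.67
tool_pos: [511.2, -77.2, 45.1]
ee_rot: [3.138, -0.005, -0.043]
force: [-0.6, -0.3, 0.1]
grip_width: 65.8
```

>>> {"fn": "jog_arm", "kwargs": {"targets": [{"slide": [0,0,-0.01],"spin": 0,"grip": 0.066},{"slide": [0,0,-0.035],"spin": 0,"grip": 0.066},{"slide": [0,0,-0.07],"spin": 0,"grip": 0.066},{"slide": [0,0.03,-0.1],"spin": 0,"grip": 0.066},{"slide": [0.02,0.065,-0.12],"spin": 0,"grip": 0.066},{"slide": [0.043,0.09,-0.13],"spin": 0,"grip": 0.066},{"slide": [0.043,0.09,-0.13],"spin": 0,"grip": 0.066},{"slide": [0.043,0.09,-0.13],"spin": 0,"grip": 0.066},{"slide": [0.043,0.09,-0.13],"spin": 0,"grip": 0.066}]}}

```text
t: 11.42
tool_pos: [549.2, -168.0, 175.5]
ee_rot: [3.139, -0.004, -0.043]
force: [0.1, 0.7, -0.3]
grip_width: 66.3
```

Run:
```python
from h import *
o=bot.get_obs(); s=vision.snapshot("wrist"); cv2.imwrite("pics/w7.png",s["color"][:,:,::-1])
blues(s,o,60)
go(550,-173,70,-2.6)
s=vision.snapshot("top"); c=s["color"][180:272,225:400]; cv2.imwrite("pics/c7.png",cv2.resize(c[:,:,::-1],None,fx=4.5,fy=4.5,interpolation=cv2.INTER_CUBIC))
```

```text
[ 296   34   65  122 5344] [596.2474  -80.85842] ((596.8206176757812, -80.49955749511719), (99.04376220703125, 52.41207504272461), 87.70449829101562)
[ 190   37   66  121 5386] [511.8485  -79.52965] ((511.5643310546875, -78.68980407714844), (98.85673522949219, 52.829368591308594), 86.48168182373047)
t 11.47 pos [ 549.1 -167.6  175.4] yaw -2.44 tilt 0.26 grip 65.9 F [-0.3 -0.3  0.3]  slide [0.0008, 0.0051, 0.1054] spin 0.16
```

View pics/w7.png

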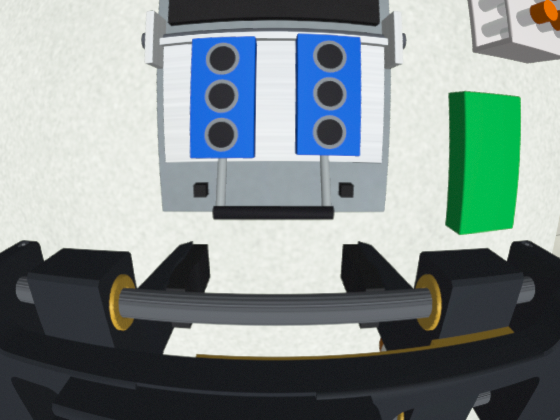

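View pics/c7.png

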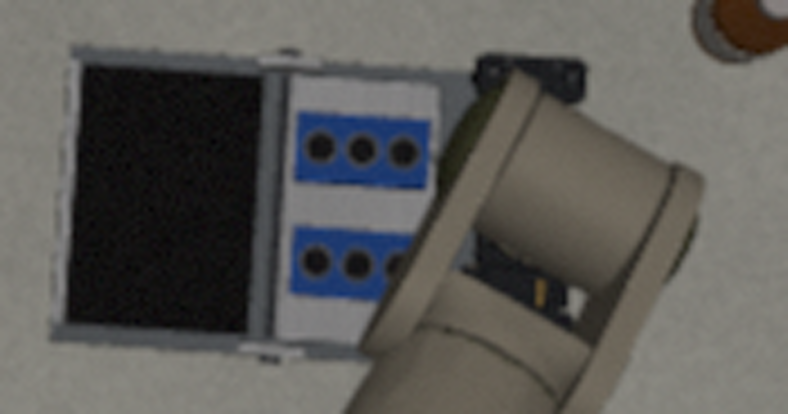

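Run:
```python
from h import *
o=bot.get_obs(); s=vision.snapshot("wrist")
for u,v in [(214,213),(333,213),(273.5,212)]: print(wat(s,o,u,v,66).round(1))
for u,v in [(163,155),(385,160)]: print("leaf corner",wat(s,o,u,v,34).round(1))
go(549,-175,120,87.5)
```

```text
[ 499.4 -172.7   66. ]
[ 597.6 -177.    66. ]
[ 548.5 -173.9   66. ]
leaf corner [ 449.1 -124.6   34. ]
leaf corner [ 652.8 -138.    34. ]
t 11.57 pos [ 549.2 -167.5  175.4] yaw -2.42 tilt 0.28 grip 65.8 F [-0.2 -0.2  0.5]  slide [-0.0001, 0.0074, 0.0555] spin -89.92
```

>>> {"fn": "jog_arm", "kwargs": {"targets": [{"slide": [0,0.007,0.01],"spin": -7,"grip": 0.036},{"slide": [0,0.007,0.02],"spin": -14,"grip": 0.036},{"slide": [0,0.007,0.03],"spin": -21,"grip": 0.036},{"slide": [0,0.007,0.03],"spin": -28,"grip": 0.036},{"slide": [0,0.007,0.04],"spin": -35,"grip": 0.036},{"slide": [0,0.007,0.04],"spin": -42,"grip": 0.036},{"slide": [0,0.007,0.05],"spin": -49,"grip": 0.036},{"slide": [0,0.007,0.05],"spin": -56,"grip": 0.036},{"slide": [0,0.007,0.05],"spin": -63,"grip": 0.036},{"slide": [0,0.007,0.05],"spin": -70,"grip": 0.036},{"slide": [0,0.007,0.05],"spin": -77,"grip": 0.036},{"slide": [0,0.007,0.05],"spin": -84,"grip": 0.036}]}}

```text
t: 12.57
tool_pos: [548.8, -173.8, 125.4]
ee_rot: [3.138, 0.002, 1.431]
force: [-0.7, 0.4, 0.1]
grip_width: 35.9
```

Run:
```python
from h import *
go(548.5,-174.5,52,87.5)
```

```text
t 12.57 pos [ 548.8 -173.8  125.4] yaw 81.98 tilt 0.24 grip 35.9 F [-0.7  0.4  0.1]  slide [-0.0006, -0.0004, 0.0734] spin -5.52
```

>>> {"fn": "jog_arm", "kwargs": {"targets": [{"slide": [-0.0006,0,0],"spin": -5.5,"grip": 0.036},{"slide": [-0.0006,0,0.02],"spin": -5.5,"grip": 0.036},{"slide": [-0.0006,0,0.045],"spin": -5.5,"grip": 0.036},{"slide": [-0.0006,0,0.065],"spin": -5.5,"grip": 0.036},{"slide": [-0.0006,0,0.073],"spin": -5.5,"grip": 0.036},{"slide": [-0.0006,0,0.073],"spin": -5.5,"grip": 0.005},{"slide": [-0.0006,0,0.073],"spin": -5.5,"grip": 0.005},{"slide": [-0.0006,0,0.073],"spin": -5.5,"grip": 0.005},{"slide": [-0.0006,0,0.073],"spin": -5.5,"grip": 0.005},{"slide": [-0.0006,0,0.073],"spin": -5.5,"grip": 0.005}], "force": 15}}

```text
t: 13.4
tool_pos: [549.5, -175.6, 53.7]
ee_rot: [3.136, 0.005, 1.527]
force: [-1.1, -5.3, 1.4]
grip_width: 11.0
```

Run:
```python
from h import *
go(548.5,-174.5,52,87.5)
o=bot.get_obs(); s=vision.snapshot("wrist"); cv2.imwrite("pics/w8.png",s["color"][:,:,::-1])
p0=o["tool_pos"]; T=R(o["ee_rot"]); yh=np.array([0.043,0.999,0])
for q in np.arange(0,2.14,0.0583):
    d=yh*(155-155*np.cos(q)+30*np.sin(q))+np.array([0,0,155*np.sin(q)+30*np.cos(q)-30])
    print(round(q,3),(T.T@d/1000).round(4))
```

```text
t 13.4 pos [ 549.5 -175.6   53.7] yaw 87.48 tilt 0.43 grip 11.0 F [-1.1 -5.3  1.4]  slide [0.0011, -0.0011, 0.0017] spin -0.02
0.0 [0. 0. 0.]
0.058 [ 0.002  0.    -0.009]
0.117 [ 0.0045  0.0001 -0.0179]
0.175 [ 0.0074  0.0001 -0.0266]
0.233 [ 0.0109  0.0002 -0.0351]
0.292 [ 0.0149  0.0002 -0.0434]
0.35 [ 0.0194  0.0003 -0.0514]
0.408 [ 0.0243  0.0003 -0.0592]
0.466 [ 0.0297  0.0003 -0.0666]
0.525 [ 0.0355  0.0004 -0.0738]
0.583 [ 0.0417  0.0004 -0.0806]
0.641 [ 0.0483  0.0004 -0.087 ]
0.7 [ 0.0552  0.0005 -0.093 ]
0.758 [ 0.0625  0.0005 -0.0987]
0.816 [ 0.0701  0.0005 -0.1038]
0.874 [ 0.078   0.0005 -0.1086]
0.933 [ 0.0862  0.0006 -0.1128]
0.991 [ 0.0946  0.0006 -0.1166]
1.049 [ 0.1032  0.0006 -0.1199]
1.108 [ 0.112   0.0006 -0.1226]
1.166 [ 0.1209  0.0006 -0.1249]
1.224 [ 0.1299  0.0006 -0.1266]
1.283 [ 0.139   0.0006 -0.1278]
1.341 [ 0.1482  0.0006 -0.1285]
1.399 [ 0.1574  0.0006 -0.1287]
1.458 [ 0.1666  0.0006 -0.1282]
1.516 [ 0.1758  0.0006 -0.1273]
1.574 [ 0.1849  0.0005 -0.1258]
1.632 [ 0.1938  0.0005 -0.1238]
1.691 [ 0.2027  0.0005 -0.1213]
1.749 [ 0.2114  0.0005 -0.1183]
1.807 [ 0.2199  0.0004 -0.1148]
1.866 [ 0.2282  0.0004 -0.1108]
1.924 [ 0.2362  0.0004 -0.1063]
1.982 [ 0.2439  0.0003 -0.1013]
2.04 [ 0.2514  0.0003 -0.0959]
2.099 [ 0.2585  0.0003 -0.0901]
```

View pics/w8.png

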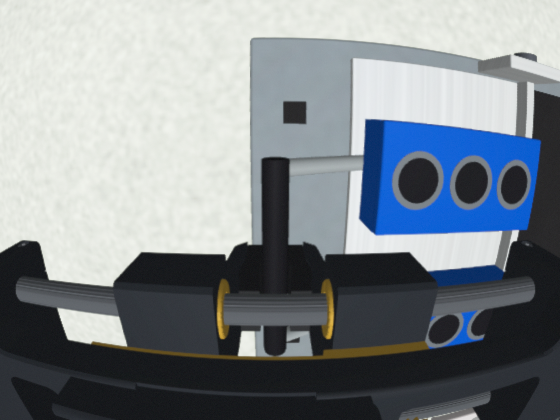

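>>> {"fn": "jog_arm", "kwargs": {"targets": [{"slide": [0.002,0,-0.009],"spin": 0,"grip": 0.005},{"slide": [0.0045,0,-0.018],"spin": 0,"grip": 0.005},{"slide": [0.0075,0,-0.0265],"spin": 0,"grip": 0.005},{"slide": [0.011,0,-0.035],"spin": 0,"grip": 0.005},{"slide": [0.015,0,-0.0435],"spin": 0,"grip": 0.005},{"slide": [0.0195,0,-0.0515],"spin": 0,"grip": 0.005},{"slide": [0.0245,0,-0.059],"spin": 0,"grip": 0.005},{"slide": [0.0297,0,-0.0666],"spin": 0,"grip": 0.005},{"slide": [0.0355,0,-0.0738],"spin": 0,"grip": 0.005},{"slide": [0.0417,0.0005,-0.0806],"spin": 0,"grip": 0.005},{"slide": [0.0483,0.0005,-0.087],"spin": 0,"grip": 0.005},{"slide": [0.0552,0.0005,-0.093],"spin": 0,"grip": 0.005}]}}

```text
t: 14.45
tool_pos: [552.1, -121.8, 149.1]
ee_rot: [3.134, 0.01, 1.527]
force: [-4.8, -13.4, 8.7]
grip_width: 11.3
```

```bash
cat > q.py <<'E'
from h import *
import sys
p0=np.array([549.5,-175.0,53.2]); yh=np.array([0.043,0.999,0])
o=bot.get_obs(); go(*p0,87.5)
D=lambda q: yh*(155-155*np.cos(q)+30*np.sin(q))+np.array([0,0,155*np.sin(q)+30*np.cos(q)-30])
qs=np.arange(0,2.3,0.002); e=[np.linalg.norm(p0+D(q)-o["tool_pos"]) for q in qs]
q0=qs[np.argmin(e)]; print("q",q0,"err",(o["tool_pos"]-p0-D(q0)).round(1))
T=R(o["ee_rot"])
for i in range(1,13):
    q=min(q0+i*0.0583,2.08); print(round(q,3),(T.T@(p0+D(q)-o["tool_pos"])/1000).round(4))
s=vision.snapshot("wrist"); cv2.imwrite(f"pics/{sys.argv[1]}.png",s["color"][:,:,::-1])
E
python3 q.py q1
```

```text
t 14.45 pos [ 552.1 -121.8  149.1] yaw 87.47 tilt 0.74 grip 11.3 F [ -4.8 -13.4   8.7]  slide [-0.0522, -0.001, 0.0965] spin -0.03
q 0.7000000000000001 err [ 0.2 -2.6  3.1]
0.758 [ 0.0098 -0.0003 -0.0026]
0.817 [ 0.0174 -0.0003 -0.0078]
0.875 [ 0.0253 -0.0002 -0.0125]
0.933 [ 0.0334 -0.0002 -0.0168]
0.992 [ 0.0418 -0.0002 -0.0207]
1.05 [ 0.0504 -0.0002 -0.024 ]
1.108 [ 0.0592 -0.0002 -0.0268]
1.166 [ 0.0681 -0.0002 -0.0291]
1.225 [ 0.0771 -0.0002 -0.0309]
1.283 [ 0.0862 -0.0002 -0.0321]
1.341 [ 0.0954 -0.0002 -0.0328]
1.4 [ 0.1046 -0.0002 -0.033 ]
```

View pics/q1.png

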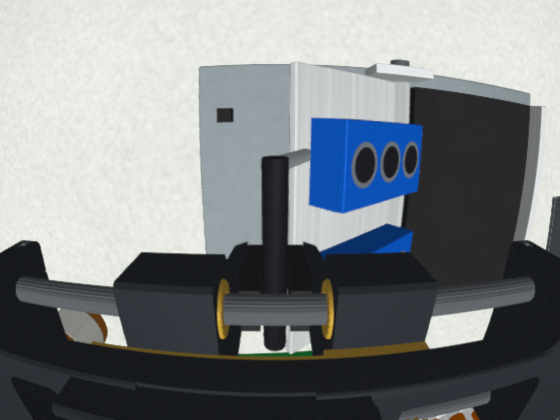

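>>> {"fn": "jog_arm", "kwargs": {"targets": [{"slide": [0.008,0,-0.0035],"spin": 0,"grip": 0.005},{"slide": [0.0165,0,-0.008],"spin": 0,"grip": 0.005},{"slide": [0.025,0,-0.0125],"spin": 0,"grip": 0.005},{"slide": [0.0334,0,-0.0168],"spin": 0,"grip": 0.005},{"slide": [0.0418,0,-0.0207],"spin": 0,"grip": 0.005},{"slide": [0.0504,0,-0.024],"spin": 0,"grip": 0.005},{"slide": [0.0592,0,-0.0268],"spin": 0,"grip": 0.005},{"slide": [0.068,0,-0.029],"spin": 0,"grip": 0.005},{"slide": [0.077,0,-0.031],"spin": 0,"grip": 0.005},{"slide": [0.0862,0,-0.032],"spin": 0,"grip": 0.005},{"slide": [0.0954,0,-0.0328],"spin": 0,"grip": 0.005},{"slide": [0.1046,0,-0.033],"spin": 0,"grip": 0.005}]}}

```text
t: 15.5
tool_pos: [557.0, -15.2, 183.2]
ee_rot: [3.131, 0.01, 1.527]
force: [3.2, -4.1, 2.7]
grip_width: 11.2
```

```bash
python3 q.py q2
```

```text
t 15.5 pos [557.  -15.2 183.2] yaw 87.51 tilt 0.85 grip 11.2 F [ 3.2 -4.1  2.7]  slide [-0.1586, -0.002, 0.1317] spin 0.01
q 1.41 err [0.6 0.2 2.2]
1.468 [ 0.009  -0.0007  0.0027]
1.527 [ 0.0182 -0.0007  0.0036]
1.585 [ 0.0272 -0.0007  0.0052]
1.643 [ 0.0362 -0.0007  0.0072]
1.701 [ 0.045  -0.0007  0.0098]
1.76 [ 0.0537 -0.0008  0.0128]
1.818 [ 0.0622 -0.0008  0.0164]
1.876 [ 0.0705 -0.0009  0.0205]
1.935 [ 0.0785 -0.0009  0.025 ]
1.993 [ 0.0862 -0.001   0.03  ]
2.051 [ 0.0936 -0.001   0.0354]
2.08 [ 0.0971 -0.0011  0.0383]
```

View pics/q2.png

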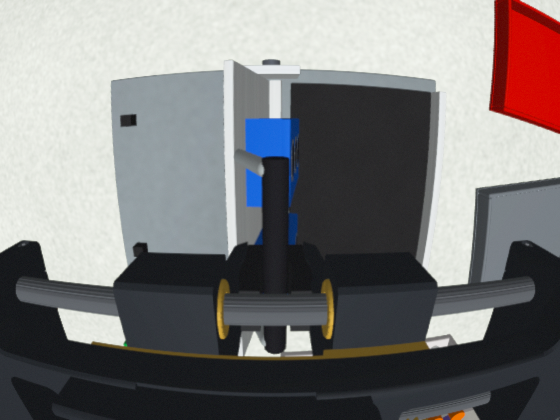

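>>> {"fn": "jog_arm", "kwargs": {"targets": [{"slide": [0.009,0,0.0015],"spin": 0,"grip": 0.005},{"slide": [0.018,0,0.003],"spin": 0,"grip": 0.005},{"slide": [0.027,0,0.005],"spin": 0,"grip": 0.005},{"slide": [0.036,-0.0005,0.007],"spin": 0,"grip": 0.005},{"slide": [0.045,-0.0005,0.0098],"spin": 0,"grip": 0.005},{"slide": [0.0537,-0.0005,0.0128],"spin": 0,"grip": 0.005},{"slide": [0.0622,-0.0005,0.0164],"spin": 0,"grip": 0.005},{"slide": [0.0705,-0.0005,0.0205],"spin": 0,"grip": 0.005},{"slide": [0.0785,-0.001,0.025],"spin": 0,"grip": 0.005},{"slide": [0.0862,-0.001,0.03],"spin": 0,"grip": 0.005},{"slide": [0.09,-0.001,0.0328],"spin": 0,"grip": 0.005},{"slide": [0.09,-0.001,0.0328],"spin": 0,"grip": 0.005}]}}

```text
t: 16.55
tool_pos: [560.5, 74.7, 150.3]
ee_rot: [3.13, 0.014, 1.529]
force: [-2.8, -15.9, 14.8]
grip_width: 11.7
```

```bash
python3 q.py q3
```

```text
t 16.55 pos [560.5  74.7 150.3] yaw 87.61 tilt 1.05 grip 11.7 F [ -2.8 -15.9  14.8]  slide [-0.2486, -0.0018, 0.1006] spin 0.11
q 2.0220000000000002 err [0.3 0.4 0.7]
2.08 [ 0.0068 -0.0004  0.0063]
2.08 [ 0.0068 -0.0004  0.0063]
2.08 [ 0.0068 -0.0004  0.0063]
2.08 [ 0.0068 -0.0004  0.0063]
2.08 [ 0.0068 -0.0004  0.0063]
2.08 [ 0.0068 -0.0004  0.0063]
2.08 [ 0.0068 -0.0004  0.0063]
2.08 [ 0.0068 -0.0004  0.0063]
2.08 [ 0.0068 -0.0004  0.0063]
2.08 [ 0.0068 -0.0004  0.0063]
2.08 [ 0.0068 -0.0004  0.0063]
2.08 [ 0.0068 -0.0004  0.0063]
```

View pics/q3.png

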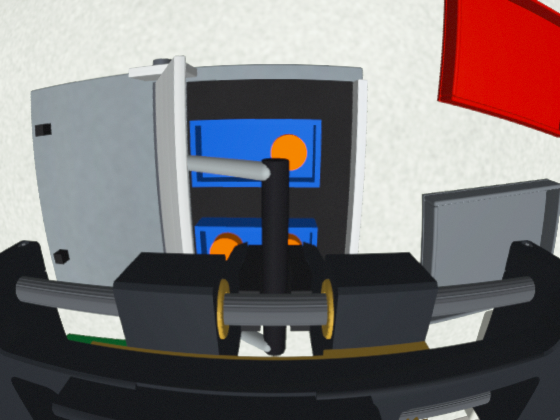

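>>> {"fn": "jog_arm", "kwargs": {"targets": [{"slide": [0.003,0,0.003],"spin": 0,"grip": 0.005},{"slide": [0.003,0,0.003],"spin": 0,"grip": 0.005},{"slide": [0.002,0,0.002],"spin": 0,"grip": 0.06},{"slide": [0.004,0,0.001],"spin": 0,"grip": 0.06},{"slide": [0.004,0,-0.04],"spin": 0,"grip": 0.06},{"slide": [0.004,0,-0.08],"spin": 0,"grip": 0.06},{"slide": [0.004,0,-0.11],"spin": 0,"grip": 0.06},{"slide": [0.004,0,-0.11],"spin": 0,"grip": 0.06},{"slide": [0.004,0,-0.11],"spin": 0,"grip": 0.06},{"slide": [0.004,0,-0.11],"spin": 0,"grip": 0.06},{"slide": [0.004,0,-0.11],"spin": 0,"grip": 0.06},{"slide": [0.004,0,-0.11],"spin": 0,"grip": 0.06}]}}

```text
t: 17.6
tool_pos: [558.9, 80.2, 258.9]
ee_rot: [3.133, 0.014, 1.529]
force: [-0.3, -0.0, -0.6]
grip_width: 60.1
```

Run:
```python
from h import *
go(555,-50,260,-2.5)
o=bot.get_obs(); s=vision.snapshot("wrist"); cv2.imwrite("pics/w9.png",s["color"][:,:,::-1])
```

```text
t 17.6 pos [558.9  80.2 258.9] yaw 87.59 tilt 0.92 grip 60.1 F [-0.3 -0.  -0.6]  slide [-0.1303, 0.0015, 0.0007] spin 90.09
```

View pics/w9.png

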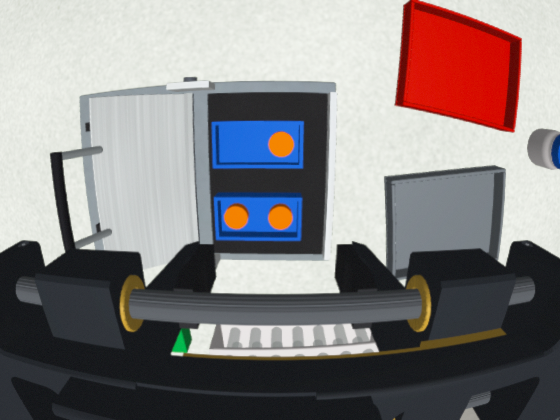

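>>> {"fn": "jog_arm", "kwargs": {"targets": [{"slide": [0.002,-0.008,0],"spin": 7,"grip": 0.08},{"slide": [0.002,-0.016,0],"spin": 14,"grip": 0.08},{"slide": [0.002,-0.024,0],"spin": 21,"grip": 0.08},{"slide": [0.002,-0.032,0],"spin": 28,"grip": 0.08},{"slide": [0.002,-0.04,0],"spin": 35,"grip": 0.08},{"slide": [0.002,-0.046,0],"spin": 42,"grip": 0.08},{"slide": [0.002,-0.046,0],"spin": 49,"grip": 0.08},{"slide": [0.002,-0.046,0],"spin": 56,"grip": 0.08},{"slide": [0.002,-0.046,0],"spin": 63,"grip": 0.08},{"slide": [0.002,-0.046,0],"spin": 70,"grip": 0.08},{"slide": [0.002,-0.046,0],"spin": 77,"grip": 0.08},{"slide": [0.002,-0.046,0],"spin": 84,"grip": 0.08}]}}

```text
t: 18.65
tool_pos: [513.0, 84.2, 258.1]
ee_rot: [3.127, -0.006, 0.057]
force: [0.3, 0.2, -0.5]
grip_width: 79.9
```

>>> {"fn": "jog_arm", "kwargs": {"targets": [{"slide": [0,0,0.02],"spin": 6,"grip": 0.08},{"slide": [0,0,0.05],"spin": 6,"grip": 0.08},{"slide": [0,0,0.08],"spin": 6,"grip": 0.08},{"slide": [0,0,0.08],"spin": 6,"grip": 0.08},{"slide": [0,0,0.08],"spin": 6,"grip": 0.08},{"slide": [0,0,0.08],"spin": 6,"grip": 0.08},{"slide": [0,0,0.08],"spin": 6,"grip": 0.08}]}}

```text
t: 19.23
tool_pos: [514.4, 83.0, 179.9]
ee_rot: [3.128, -0.011, -0.048]
force: [0.6, 0.6, -0.4]
grip_width: 79.8
```

Run:
```python
from h import *
o=bot.get_obs(); s=vision.snapshot("wrist"); cv2.imwrite("pics/w10.png",s["color"][:,:,::-1])
blues(s,o,50); go(512,70,33,-2.5)
```

```text
[ 248  163   62  110 5706] [518.5294   60.45064] ((518.5155639648438, 61.07767868041992), (102.9467544555664, 53.29241943359375), 87.22370147705078)
[ 336  163   67  108 4189] [599.3062   66.87491] ((600.7923583984375, 57.64149856567383), (102.97904205322266, 58.26862716674805), 87.02547454833984)
t 19.28 pos [514.3  83.  179.8] yaw -2.75 tilt 0.99 grip 80.0 F [ 0.2 -0.2 -0.3]  slide [-0.0032, 0.0112, 0.1469] spin -0.25
```

View pics/w10.png

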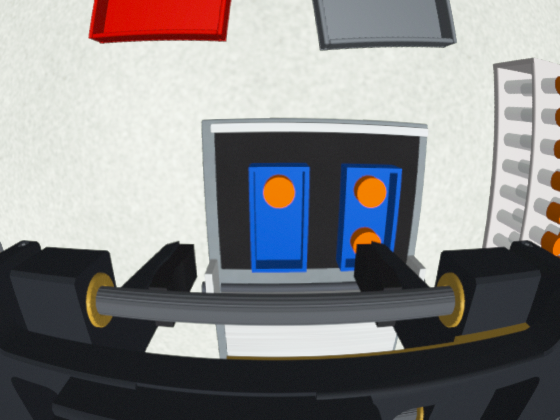

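Run:
```python
from h import *
o=bot.get_obs()
go(517.5,63,90,-2.8)
s=vision.snapshot("top"); print([proj(s,p).round(1) for p in [(517.5,62,50),(600,58,50)]])
c=s["color"][180:272,225:400]; cv2.imwrite("pics/c10.png",cv2.resize(c[:,:,::-1],None,fx=4.5,fy=4.5,interpolation=cv2.INTER_CUBIC))
```

```text
t 19.28 pos [514.3  83.  179.8] yaw -2.75 tilt 0.99 grip 80.0 F [ 0.2 -0.2 -0.3]  slide [0.0032, 0.0187, 0.0901] spin 0.05
[array([263. , 235.5]), array([264.8, 211.2])]
```

View pics/c10.png

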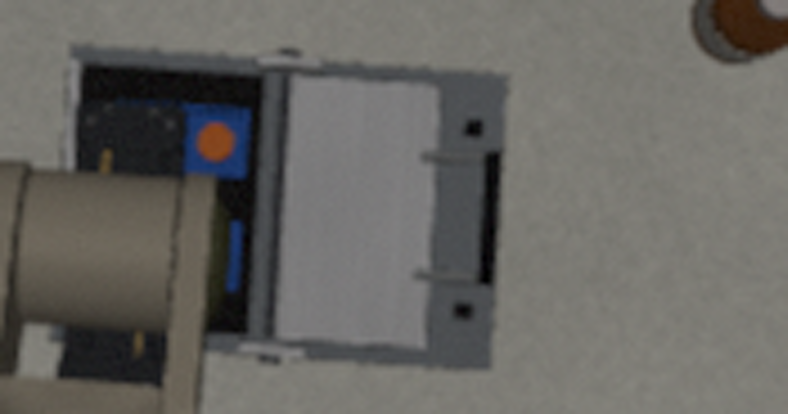

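>>> {"fn": "jog_arm", "kwargs": {"targets": [{"slide": [0.001,0.019,0.02],"spin": 0,"grip": 0.064},{"slide": [0.001,0.019,0.04],"spin": 0,"grip": 0.064},{"slide": [0.001,0.019,0.07],"spin": 0,"grip": 0.064},{"slide": [0.001,0.019,0.09],"spin": 0,"grip": 0.064},{"slide": [0.001,0.019,0.09],"spin": 0,"grip": 0.064},{"slide": [0.001,0.019,0.09],"spin": 0,"grip": 0.064}]}}

```text
t: 19.83
tool_pos: [515.3, 62.8, 90.3]
ee_rot: [3.128, -0.01, -0.048]
force: [-0.6, 0.0, 1.1]
grip_width: 64.0
```

Run:
```python
from h import *
o=bot.get_obs(); s=vision.snapshot("wrist"); cv2.imwrite("pics/w11.png",s["color"][:,:,::-1])
blues(s,o,50); go(515.5,63,32,-2.8)
for p in [(513,62,50),(518,62,50)]:
  for dx in (-26,26): print(p,dx,wproj(s,o,np.array(p)+[dx,20,0]).round(0))
```

```text
[  234   151    91   143 10584] [518.67883  66.09105] ((518.7774047851562, 65.89794158935547), (92.58108520507812, 52.76217269897461), 87.42172241210938)
[ 361  153   92  101 6244] [599.8836   77.03818] ((600.7784423828125, 75.7422866821289), (64.83739471435547, 59.99958419799805), 87.22985076904297)
t 19.88 pos [515.8  62.8  91.2] yaw -2.74 tilt 1.04 grip 63.9 F [ 0.4 -0.6  0.3]  slide [-0.0011, -0.001, 0.0592] spin 0.06
(513, 62, 50) -26 [224. 204.]
(513, 62, 50) 26 [312. 200.]
(518, 62, 50) -26 [233. 204.]
(518, 62, 50) 26 [320. 200.]
```

View pics/w11.png

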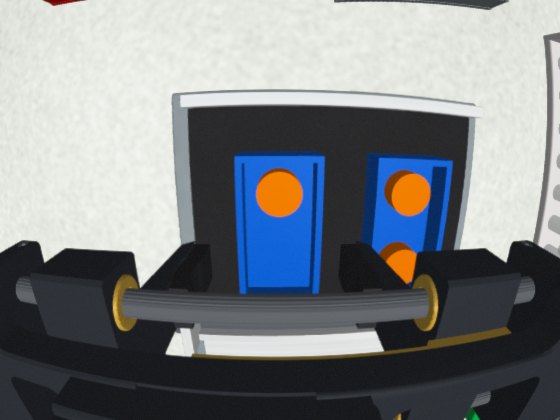

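Run:
```python
from h import *
go(517.7,62.8,33,-2.8)
```

```text
t 19.88 pos [515.8  62.8  91.2] yaw -2.74 tilt 1.04 grip 63.9 F [ 0.4 -0.6  0.3]  slide [0.0011, -0.0009, 0.0582] spin 0.06
```

>>> {"fn": "jog_arm", "kwargs": {"targets": [{"slide": [0.0015,-0.001,0.02],"spin": 0,"grip": 0.064},{"slide": [0.0015,-0.001,0.032],"spin": 0,"grip": 0.064},{"slide": [0.0015,-0.001,0.042],"spin": 0,"grip": 0.064},{"slide": [0.0015,-0.001,0.05],"spin": 0,"grip": 0.064},{"slide": [0.0015,-0.001,0.055],"spin": 0,"grip": 0.064},{"slide": [0.0015,-0.001,0.057],"spin": 0,"grip": 0.04},{"slide": [0.0015,-0.001,0.057],"spin": 0,"grip": 0.04},{"slide": [0.0015,-0.001,0.057],"spin": 0,"grip": 0.04},{"slide": [0.0015,-0.001,0.057],"spin": 0,"grip": 0.04}], "force": 15}}

```text
t: 20.63
tool_pos: [518.3, 62.9, 34.7]
ee_rot: [3.128, -0.013, -0.048]
force: [-0.6, -0.8, -0.5]
grip_width: 51.9
```

Run:
```python
from h import *
go(517.7,62.8,130,-2.8);go(419,330,130,-8)
```

```text
t 20.63 pos [518.3  62.9  34.7] yaw -2.74 tilt 1.08 grip 51.9 F [-0.6 -0.8 -0.5]  slide [0.0006, 0.0014, -0.0953] spin 0.06
t 20.63 pos [518.3  62.9  34.7] yaw -2.74 tilt 1.08 grip 51.9 F [-0.6 -0.8 -0.5]  slide [-0.1107, -0.2607, -0.1003] spin 5.26
```

>>> {"fn": "jog_arm", "kwargs": {"targets": [{"slide": [0,0,-0.02],"spin": 0,"grip": 0.04},{"slide": [0,0.001,-0.05],"spin": 0,"grip": 0.04},{"slide": [0,0.001,-0.085],"spin": 0,"grip": 0.04},{"slide": [-0.01,-0.02,-0.1],"spin": 1,"grip": 0.04},{"slide": [-0.025,-0.055,-0.1],"spin": 2,"grip": 0.04},{"slide": [-0.04,-0.09,-0.1],"spin": 3,"grip": 0.04},{"slide": [-0.055,-0.125,-0.1],"spin": 4,"grip": 0.04},{"slide": [-0.07,-0.16,-0.1],"spin": 5.3,"grip": 0.04},{"slide": [-0.085,-0.197,-0.1],"spin": 5.3,"grip": 0.04},{"slide": [-0.1,-0.233,-0.1],"spin": 5.3,"grip": 0.04},{"slide": [-0.1105,-0.2605,-0.1],"spin": 5.3,"grip": 0.04},{"slide": [-0.1105,-0.2605,-0.1],"spin": 5.3,"grip": 0.04}]}}

```text
t: 21.63
tool_pos: [417.2, 333.7, 130.0]
ee_rot: [3.131, -0.014, -0.136]
force: [-0.1, 0.3, -0.2]
grip_width: 51.9
```

>>> {"fn": "jog_arm", "kwargs": {"targets": [{"slide": [0,0,0.0],"spin": 0,"grip": 0.04}]}}

```text
t: 21.72
tool_pos: [416.7, 334.5, 130.1]
ee_rot: [3.13, -0.014, -0.134]
force: [0.2, 0.2, -1.2]
grip_width: 52.0
```

Run:
```python
from h import *
go(419,330,17,-8)
o=bot.get_obs(); s=vision.snapshot("wrist"); cv2.imwrite("pics/w12.png",s["color"][:,:,::-1])
```

```text
t 21.72 pos [416.7 334.5 130.1] yaw -7.65 tilt 1.05 grip 52.0 F [ 0.2  0.2 -1.2]  slide [0.0013, 0.0029, 0.1132] spin 0.35
```

View pics/w12.png

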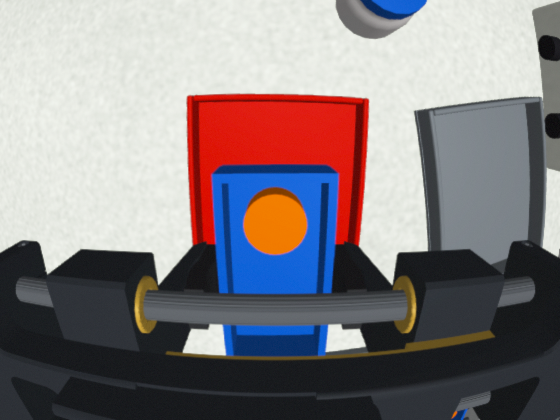

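>>> {"fn": "jog_arm", "kwargs": {"targets": [{"slide": [0.001,0.003,0.035],"spin": 0.3,"grip": 0.04},{"slide": [0.001,0.003,0.07],"spin": 0.3,"grip": 0.04},{"slide": [0.001,0.003,0.092],"spin": 0.3,"grip": 0.04},{"slide": [0.001,0.003,0.102],"spin": 0.3,"grip": 0.04},{"slide": [0.001,0.003,0.108],"spin": 0.3,"grip": 0.04},{"slide": [0.001,0.003,0.112],"spin": 0.3,"grip": 0.04},{"slide": [0.001,0.003,0.115],"spin": 0.3,"grip": 0.04},{"slide": [0.001,0.003,0.115],"spin": 0.3,"grip": 0.04}]}}

```text
t: 22.43
tool_pos: [419.3, 329.9, 15.9]
ee_rot: [3.132, -0.015, -0.14]
force: [-0.5, -0.0, 0.2]
grip_width: 51.6
```

>>> {"fn": "jog_arm", "kwargs": {"targets": [{"slide": [0,0,0],"spin": 0,"grip": 0.068},{"slide": [0,0,0],"spin": 0,"grip": 0.068},{"slide": [0,0,0],"spin": 0,"grip": 0.068},{"slide": [0,0,-0.015],"spin": 0,"grip": 0.068},{"slide": [0,0,-0.05],"spin": 0,"grip": 0.068},{"slide": [0,0,-0.09],"spin": 0,"grip": 0.08},{"slide": [0,0.04,-0.13],"spin": 0,"grip": 0.08},{"slide": [0,0.08,-0.17],"spin": 0,"grip": 0.08},{"slide": [0,0.12,-0.2],"spin": 0,"grip": 0.08},{"slide": [0,0.12,-0.2],"spin": 0,"grip": 0.08},{"slide": [0,0.12,-0.2],"spin": 0,"grip": 0.08}]}}

```text
t: 23.35
tool_pos: [400.8, 210.9, 221.8]
ee_rot: [3.134, -0.023, -0.142]
force: [0.6, 0.5, 1.0]
grip_width: 80.1
```

Run:
```python
from h import *
go(419,330,17,-8)
o=bot.get_obs(); s=vision.snapshot("wrist"); cv2.imwrite("pics/w13.png",s["color"][:,:,::-1])
s=vision.snapshot("side"); cv2.imwrite("pics/s13.png",s["color"][:,:,::-1])
```

```text
t 23.35 pos [400.8 210.9 221.8] yaw -8.14 tilt 1.41 grip 80.1 F [0.6 0.5 1. ]  slide [-0.0036, -0.122, 0.2039] spin -0.14
```

View pics/w13.png

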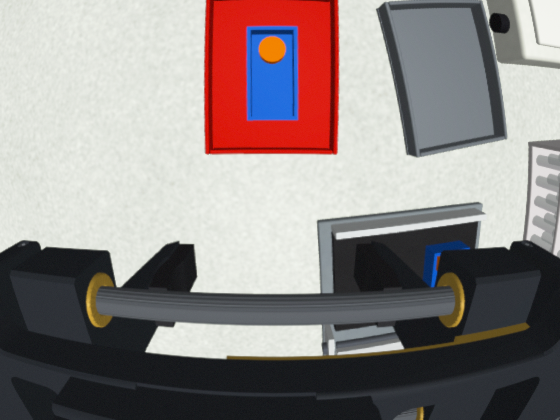

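View pics/s13.png

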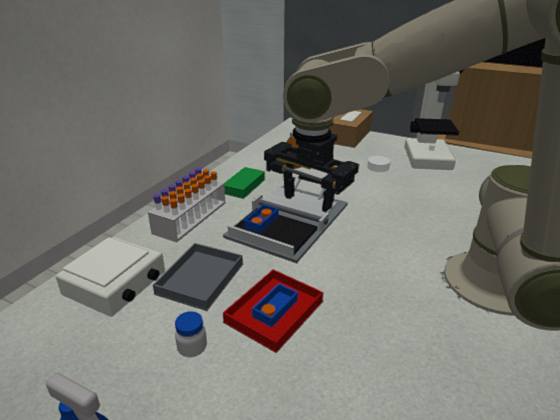

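>>> {"fn": "jog_arm", "kwargs": {"targets": [{"slide": [-0.03,0.03,-0.02],"spin": 0,"grip": 0.08},{"slide": [-0.06,0.06,-0.04],"spin": 0,"grip": 0.08},{"slide": [-0.06,0.06,-0.04],"spin": 0,"grip": 0.08},{"slide": [-0.06,0.06,-0.04],"spin": 0,"grip": 0.08},{"slide": [-0.06,0.06,-0.04],"spin": 0,"grip": 0.08},{"slide": [-0.06,0.06,-0.04],"spin": 0,"grip": 0.08}]}}

```text
t: 23.95
tool_pos: [332.0, 163.4, 256.4]
ee_rot: [3.132, -0.016, -0.141]
force: [0.2, -0.4, -0.4]
grip_width: 80.0
```

Run:
```python
from h import *
s=vision.snapshot("top"); cv2.imwrite("pics/t14.png",s["color"][:,:,::-1]); go(0,0,0,0)
```

```text
t 24.0 pos [332.  163.3 256.4] yaw -8.05 tilt 1.05 grip 80.4 F [0.1 0.6 0.5]  slide [-0.3098, 0.2058, 0.2535] spin -8.05
```

View pics/t14.png

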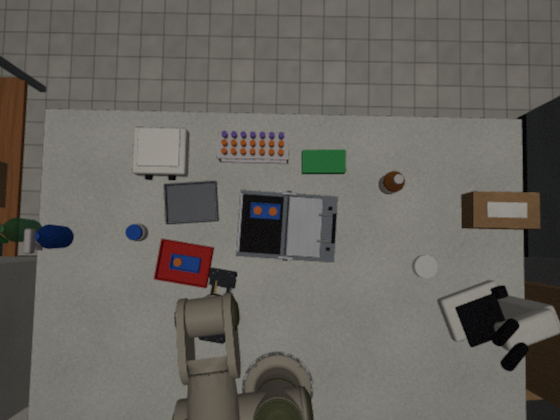

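The top view shows the complete moulding on the bed at (265,211) with two orange bosses. The one lacking a boss is flat in the red tray at (186,263), the leaf is at rest, and the bystanders have not moved.

```bash
python3 -c "
from station import job; print(job.sign_off())"
```

```text
the job is handed in; nothing more can be done
None
```

The job is done and was handed in at about 24 s of the 72 s allowed; no verdict was reported.

- **Loading:** I laid both mouldings side by side on the leaf. The first went down about 5 mm too far out, so I regripped it and moved it in.
- **Turning over:** I swung the handle to the stop, with my estimate of the leaf angle from the tool position at 2.02 rad. Both mouldings tipped onto the bed underside up. I let go and the leaf came back to rest.
- **Sorting:** The moulding on the robot's side lacked one boss, so I put it in the red tray. The complete one stayed on the bed.

**Last checks:**
- The top, side and wrist pictures show the complete moulding with both bosses up on the bed, and the other flat in the tray.
- The leaf looks level and the bystanders are in their original places.
- The gripper is clear, with about 0 N on the wrist.

**Disagreements:**
- Before the last grasp, the top and wrist cameras differed by about 5 mm on where the moulding lay. I went with the wrist camera, and the grasp closed to the right width.
- The tool had drifted to about 1° of tilt by the end.

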